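Crank the display stand up to its mark and fold the handle away

TASK

Swing the folded, orange-knobbed handle of the handwheel upright, then crank the wheel clockwise (seen from above) by the upright handle until the red ring pointer of the display stand is level with the green band on the white scale post. Then fold the handle back down flat onto the wheel, leaving the pointer within the green band, and leave the keyboard, mouse and pen pot where they are.

Things in the scene. Friction and masses are not known exactly. Their poses are not given: they have to be found in the camera images.
- crank_axis (a point): Point on the vertical axis of the black handwheel (disc 180 mm across) at its top face, 76 mm above the desk; the wheel is on a grey gearbox fixed to the desk. The point's +y axis runs level from the wheel to the scale post (195 mm off, 250 mm high) and display column (310 mm off and 310 mm high): on that side keep the gripper and hand less than 150 mm out from the wheel axis.
- handle_hinge (a point): Pivot of the folding handle, in a steel yoke (44 mm wide, rising 34 mm above the disc), 70 mm from the wheel axis and 26 mm above the disc's top; it goes round with the wheel. The pivot is level and tangential to the wheel: folded, the handle lies level from the hinge inwards over the wheel's centre; swung out it stands upright over the hinge.
- ball_mid (a point): Centre of the orange ball grip, 32 mm in diameter, on the free end of the handle, 90 mm from the hinge, on a steel stem 14 mm thick. The ball spins freely about the stem, so it may be held with a fixed wrist while cranking. Folded flat, 10 mm of air is left between ball and disc.
- handle (a joint): Fold angle of the handle, rad: 0 folded flat (level, stop), 1.571 upright, 1.745 leaning 10 degrees outwards (stop). Stiff hinge (0.12 N m friction, 1 to 2 N at the ball): it stays where it is left, and gives way a little in and out while cranking.
- crank (a joint): Angle of the wheel, rad, growing clockwise seen from above; stops at 0 and 10. Each radian raises the display by 11 mm (69 mm a turn). Friction 0.22 N m plus the display's weight, about 5 N at the handle; it stays where it is left.
- pointer_tip (a point): Centre of the red pointer: a square ring, 48 mm wide outside and 6 mm thick, that surrounds the white scale post and rises and falls with the display; it can pass over the green band.
- band_mid (a point): Centre of the green band, 20 mm high and 30 mm square, fixed round the white scale post (24 mm square) at a height that differs each time; it starts 45 to 80 mm above the pointer.
- keyboard_mid (a point): Middle of a loose black keyboard, 130 x 340 x 20 mm, lying beyond the wheel; bystander.
- mouse_mid (a point): Middle of a loose black computer mouse, 100 x 60 x 33 mm; bystander.
- pot_mid (a point): Middle of a loose round wooden pen pot, 76 mm across and 95 mm high, with pens up to 145 mm above the desk; bystander.

How it is judged:
On the way, in this order (a step that is already met when the one before it is completed fails the run):
1. the handle is swung out upright (1.32 rad or more from flat) while the pointer is still more than 20 mm below the band's centre (value of joint handle above 1.32 rad and z of pointer_tip in the frame of band_mid below -0.02 m), for 0.1 s.
2. the pointer has been cranked to within 11 mm of the band's centre with the handle still out (value of joint handle above 1.2 rad and z of pointer_tip in the frame of band_mid between -0.011 and 0.011 m), for 0.1 s.
At the end, for the whole second after the job is handed in: The pointer's mid-line is within 11 mm in height of the green band's centre, the handle is folded down to within 0.17 rad of flat, and the wheel is at rest (z of pointer_tip in the frame of band_mid between -0.011 and 0.011 m and value of joint handle below 0.17 rad and velocity of joint crank between -0.1 and 0.1 rad/s); the robot touches nothing.
It fails at once if the keyboard was pushed or knocked over (moved more than 30 mm) (distance of keyboard_mid from where it was at the start of the episode above 0.03 m).
It fails at once if the mouse was pushed or knocked over (moved more than 30 mm) (distance of mouse_mid from where it was at the start of the episode above 0.03 m).
It fails at once if the pen pot was pushed or knocked over (moved more than 30 mm) (distance of pot_mid from where it was at the start of the episode above 0.03 m).
It also fails if it takes over 64 s, if anything falls off the work surface, if the arm or the gripper's body presses on something with over 40 N, if the wrist force passes 120 N, or if a joint passes its speed limit or range.

ROBOT

A 6-joint arm with a two-finger parallel gripper is mounted at the origin on the work surface. World frame = base frame: x ahead of the robot, y to its left, z up, the work surface at z = 0. Lengths are in m, angles in rad, forces in N, time in s.
With the tool pointing down it reaches from about 0.4 to 0.825 m from the base axis. Payload 7 kg.
Tool frame: the origin (TCP) lies midway between the tips of the shut fingers; the grasp point (between the pads) lies 19 mm behind it; y points along the fingers, z is the direction in which the jaws open and shut, and the axes are right-handed (so a half turn about y gives the same grasp; the last joint's range is limited). The gripper opens to 88 mm and grips with 3 to 60 N. Pads are 19 mm wide; open, the fingers measure 130 mm over their backs; the gripper's body (78 mm by 193 mm) begins 47 mm behind the grasp point.
Start: joints at [1.475, 0.359, 0.012, 0, -1.224, -0.288], TCP at [0.253, 0.626, 0.227] pointing down, gripper open.
Joint ranges: [-3.07, 3.07], [-1.43, 2.12], [-1.02, 1.25], [-3.03, 1.67], [-3.05, -0], [-3.03, 3.03]. Speed limits (rad/s): [2.39, 2.39, 3.01, 3.14, 3.14, 3.14].

INTERFACE

Orientations are given as [roll, pitch, yaw] about the fixed x, y, z axes, in that order (R = Rz(yaw) Ry(pitch) Rx(roll)).
In Python, from station import arm gives the robot as it stands.
- The arm moves only by the tool move_arm, never from a script. Its argument "deltas" is a list of rows, each an object with "dp": the shift along the tool's x, y, z in mm, a list of three; "rotation": the turn, a rotation vector about the tool's x, y, z in degrees, a list of three. A call has 1 to 5 rows; each row shifts and turns the pose as measured when the row begins, along the tool's axes as they then stand; what a row does not reach is not made up. A row lasts 1/12 s, in which the tool goes at most 41.7 mm and 7.16 degrees, less where a joint would pass 70% of its speed; a pose out of reach is approached as far as the arm can. A call is refused whole if a number of a shift passes 41.7 or a number of a turn 7.16, either way. A call with a gripper value outside its range is refused whole. "jaw" is the closure in counts, from 0 (fully open) to 255 (shut), set as the call begins (left out, the last holds). The fingers move at their own pace and stop on an object; "squeeze" is the grip in N (left out, the last holds). Time passes only in rows, so rows that do not move let the fingers close. It gives the time, the measured TCP pose, the force and the opening at its end, in the units of the state.
- arm.get_state(): the state, without advancing time (a new reading comes with each control period).
- arm.grab_frame(name): name is "scene" or "top" or "wrist"; returns a dict with "pixels" (400x640x3 uint8, red, green, blue), "z_map" (400x640 float32, m along the optical axis (not along the pixel's ray), 0 where there is no reading), "fx", "fy", "cx", "cy" (pixels), "cam_to_world" (4x4, takes a point from camera to world coordinates); the wrist camera has in their place "mount" (4x4, takes a point from camera to tool coordinates, whose origin is the TCP and whose axes are the tool frame's). Camera axes: x right, y down, z forward; pixel columns grow to the right and rows downward; lengths in m; the calibration is good to about 2 mm. A picture is of the moment at which its call begins: read the wrist's pose just before it.
- arm.job_done(): hands the job in, once; it reports no verdict.
The state is a dict: "t": time; "q": joint angles; "qd": joint speeds; "joint_efforts": joint torques, N m; "eef_pos": TCP position; "ee_rot": TCP orientation; "force": force on the tool from outside, world axes, zero at the start; "moment": the same for the moment, N m; "width": finger opening in m.
Only numpy, scipy, OpenCV 4.12 (cv2) and the standard library are available. Lean on these libraries where they do the work, as an engineer would, in place of code of your own. Each camera call takes 0.05 s, during which the arm holds its last target.

## Working session

There is one attempt and no reset: what is moved stays moved. The work goes in short steps, Python scripts to look and compute and a tool call to move; the robot and the scene stay as the last step left them, time stands still between calls to the robot, and variables do not carry over. Pictures are saved under pics/ and viewed, and the job is handed in when it is done.

Besides the shell and the picture viewer there is one more tool, called after ">>>" as name(argument=value, ...), one argument or row to a line, values as JSON. move_arm: Moves the arm, as the interface text tells. Its arguments: {"type":"object","properties":{"deltas":{"type":"array","items":{"type":"object","properties":{"dp":{"type":"array","items":{"type":"number"}},"rotation":{"type":"array","items":{"type":"number"}}}}},"jaw":{"type":"number"},"squeeze":{"type":"number"}},"required":["deltas"]}

```bash
ls; mkdir -p pics; python3 - <<'E'
from station import arm
import cv2
s=arm.get_state();print(s)
for n in ["scene","top"]:
    f=arm.grab_frame(n);cv2.imwrite(f"pics/a_{n}.png",f["pixels"][:,:,::-1]);print(n,f["fx"],f["cx"],f["cy"],f["cam_to_world"])
E
```

```text
pics
{'t': 0.0, 'q': array([ 1.47512123e+00,  3.59383034e-01,  1.10769751e-02, -3.47994912e-04,
       -1.22408397e+00, -2.88105159e-01]), 'qd': array([-2.35272988e-05,  1.99969882e-04, -1.36606166e-04, -1.34682730e-03,
       -9.63340269e-04, -5.01386846e-04]), 'joint_efforts': array([ 2.09843631e-03, -5.82705474e+01,  2.93064952e+01,  6.99726373e+00,
        7.04070000e-03, -1.56944425e-04]), 'eef_pos': array([0.25258005, 0.62544899, 0.22563344]), 'ee_rot': array([-1.56917535e+00,  1.39216984e-04,  2.75769399e+00]), 'force': array([ 0.2225417 , -0.695145  ,  0.27754495]), 'moment': array([ 0.03099959,  0.004346  , -0.00362219]), 'width': 0.08780791560783881}
scene 459.66871690889593 316.7058902481399 192.20843763198704 [[ 0.21289395  0.62493475 -0.75108769  1.28126593]
 [ 0.97682063 -0.15368123  0.14900851 -0.17531695]
 [-0.02230748 -0.76540096 -0.64316696  0.7387716 ]
 [ 0.          0.          0.          1.        ]]
top 447.8043875191563 320.32360595102045 193.87640300956875 [[ 0.04910877 -0.97790383  0.20320539  0.40297372]
 [-0.99879268 -0.04833163  0.00878814 -0.02894825]
 [ 0.00122729 -0.20339164 -0.97909669  0.97476598]
 [ 0.          0.          0.          1.        ]]
```

View pics/a_scene.png

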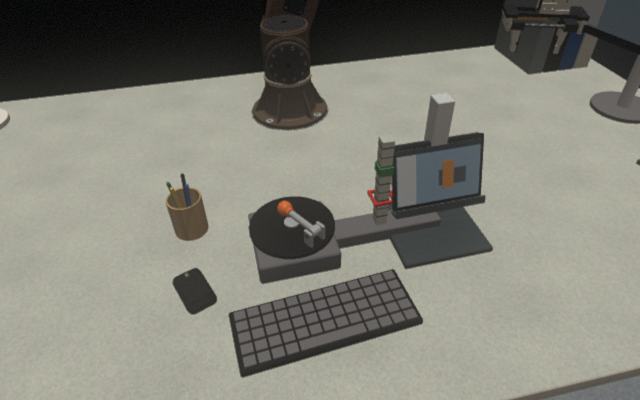

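View pics/a_top.png

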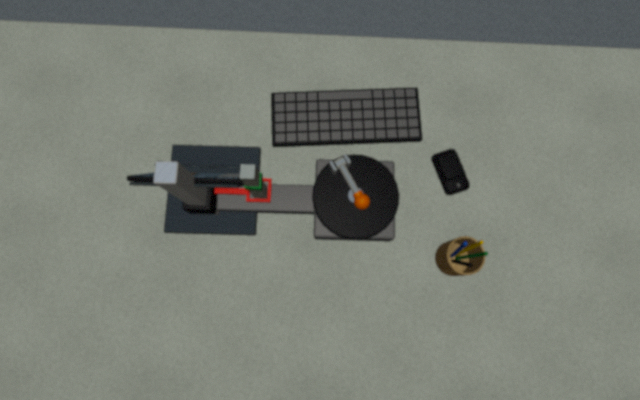

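The scene view shows the ball at (286,208), the yoke at (314,233), the red ring at (381,197) and the green band at (385,168). In the top view the ball is at (362,201) and the yoke at (341,163). Next I'll turn these into positions.

```bash
cat > h.py <<'E'
import numpy as np, cv2
from station import arm
from scipy.spatial.transform import Rotation as R
def cloud(n):
    s=arm.get_state()
    f=arm.grab_frame(n); z=f["z_map"]; v,u=np.mgrid[:400,:640]
    p=np.stack([(u-f["cx"])/f["fx"]*z,(v-f["cy"])/f["fy"]*z,z],-1)
    if n=="wrist":
        T=np.eye(4);T[:3,:3]=R.from_euler('xyz',s["ee_rot"]).as_matrix();T[:3,3]=s["eef_pos"];M=T@f["mount"]
    else: M=f["cam_to_world"]
    p=p@M[:3,:3].T+M[:3,3]; p[z==0]=np.nan
    return f["pixels"],p,M
def masks(im):
    h=cv2.cvtColor(im,cv2.COLOR_RGB2HSV).astype(int);H,S,V=h[...,0],h[...,1],h[...,2]
    return dict(orange=(H>=5)&(H<16)&(S>200)&(V>110),red=((H<4)|(H>176))&(S>180)&(V>90),green=(H>50)&(H<85)&(S>120)&(V>40))
def sphere(P):
    A=np.c_[2*P,np.ones(len(P))];b=(P**2).sum(1);x=np.linalg.lstsq(A,b,rcond=None)[0]
    return x[:3],np.sqrt(x[3]+x[:3]@x[:3])
E
python3 - <<'E'
from h import *
np.set_printoptions(precision=4,suppress=True)
for n in ["scene","top"]:
    im,p,M=cloud(n)
    for k,m in masks(im).items():
        q=p[m];q=q[~np.isnan(q[:,0])]
        print(n,k,len(q),np.median(q,0),np.percentile(q,3,0),np.percentile(q,97,0))
        if k=="orange": print(sphere(q))
    # disc top
    g=im.max(-1)<60
    m=g&(abs(p[...,2]-.076)<.006)
    q=p[m]; 
    c=cv2.minEnclosingCircle(q[:,:2].astype(np.float32)[ (abs(q[:,:2]-np.median(q[:,:2],0))<.11).all(1)]);print("disc",len(q),np.median(q,0),c)
    if n=="top":
        m=(p[...,2]>.095)&(p[...,2]<.12)&(np.hypot(p[...,0]-c[0][0],p[...,1]-c[0][1])<.1)
        v,u=np.nonzero(m);q=p[m];print("yokestuff",len(q),np.percentile(q,[2,50,98],axis=0));
        lo=q[(q[:,2]>.104)];print(np.c_[lo][::6])
E
```

```text
return _methods._mean(a, axis=axis, dtype=dtype,
  ret = um.true_divide(
Traceback (most recent call last):
IndexError: index -1 is out of bounds for axis 0 with size 0
```

```bash
python3 - <<'E' 2>&1 | tail -50
from h import *
np.set_printoptions(precision=4,suppress=True)
im,p,M=cloud("scene")
h=cv2.cvtColor(im,cv2.COLOR_RGB2HSV)
for v,u in [(208,286),(210,283),(197,372),(203,381),(168,378),(174,385)]: print(h[v,u],p[v,u])
im,p,M=cloud("top")
h=cv2.cvtColor(im,cv2.COLOR_RGB2HSV)
for v,u in [(201,362),(203,364),(190,250),(200,260),(182,256)]: print(h[v,u],p[v,u])
E
```

```text
[ 10 172 176] [ 0.5845 -0.1018  0.1131]
[ 10 169 145] [ 0.5858 -0.1084  0.1101]
[  1 181 178] [0.5881 0.0801 0.1084]
[  1 181 158] [0.61   0.0926 0.1078]
[60 67 65] [0.5965 0.0851 0.1898]
[60 76 64] [0.602  0.0987 0.1764]
[ 16 242 176] [ 0.571  -0.1032  0.1161]
[ 14 255 165] [ 0.5671 -0.1071  0.1169]
[24 95 51] [0.5746 0.1108 0.1522]
[  1 206 155] [0.5649 0.0971 0.107 ]
[30 56 50] [0.5751 0.09   0.22  ]
```

```bash
sed -i "s/orange=.*/orange=(H>=6)\&(H<19)\&(S>140)\&(V>100),red=((H<4)|(H>176))\&(S>140)\&(V>90),green=(H>45)\&(H<85)\&(S>60)\&(V>40))/" h.py; python3 - <<'E' 2>&1 | tail -90
from h import *
np.set_printoptions(precision=4,suppress=True)
for n in ["scene","top"]:
    im,p,M=cloud(n)
    roi=(p[...,0]>.45)&(p[...,0]<.75)&(p[...,1]>-.25)&(p[...,1]<.16)
    for k,m in masks(im).items():
        q=p[m&roi]
        if len(q)<5: print(n,k,len(q));continue
        print(n,k,len(q),np.median(q,0),np.percentile(q,3,0),np.percentile(q,97,0))
        if k=="orange": print(sphere(q))
    m=roi&(im.max(-1)<70)&(abs(p[...,2]-.076)<.007)
    q=p[m].astype(np.float32);q=q[(q[:,1]<.02)]
    print("disc",len(q),np.median(q,0),cv2.minEnclosingCircle(q[:,:2].copy()),np.percentile(q,[1,99],axis=0))
    m=roi&(p[...,2]>.094)&(p[...,2]<.118)&(p[...,1]<.01)&(h:=~masks(im)["orange"])
    v,u=np.nonzero(m);q=p[m];print("handle",len(q));print(np.c_[q,u,v][::max(1,len(q)//40)])
for n,k in [("scene",4),("top",4)]:
    f=arm.grab_frame(n)["pixels"]
    c=f[90:290,230:430] if n=="scene" else f[140:250,230:430]
    cv2.imwrite(f"pics/b_{n}.png",cv2.resize(c,None,fx=3,fy=3,interpolation=2)[:,:,::-1])
E
```

```text
handle 450
[[  0.5865  -0.0879   0.1091 293.     209.    ]
 [  0.5918  -0.0909   0.1089 292.     211.    ]
 [  0.5776  -0.1185   0.0967 278.     213.    ]
 [  0.601   -0.0883   0.111  294.     213.    ]
 [  0.5984  -0.0983   0.1082 289.     214.    ]
 [  0.5866  -0.1094   0.0972 283.     215.    ]
 [  0.6048  -0.0891   0.1092 294.     215.    ]
 [  0.6064  -0.0915   0.1084 293.     216.    ]
 [  0.6022  -0.0952   0.1026 291.     217.    ]
 [  0.6064  -0.0938   0.1034 292.     218.    ]
 [  0.6067  -0.0919   0.1004 293.     219.    ]
 [  0.6207  -0.0717   0.1088 304.     219.    ]
 [  0.6247  -0.0724   0.1099 304.     220.    ]
 [  0.627   -0.0709   0.109  305.     221.    ]
 [  0.628   -0.0712   0.1072 305.     222.    ]
 [  0.6275  -0.0792   0.1058 301.     223.    ]
 [  0.6404  -0.0474   0.1107 318.     223.    ]
 [  0.6393  -0.0672   0.1114 308.     224.    ]
 [  0.6284  -0.0796   0.1012 301.     225.    ]
 [  0.6398  -0.0594   0.1074 312.     225.    ]
 [  0.6301  -0.0779   0.0997 302.     226.    ]
 [  0.6468  -0.0588   0.1111 313.     226.    ]
 [  0.6524  -0.038    0.1117 324.
[... 2640 characters left out ...]
  0.1064 345.     176.    ]
 [  0.6202  -0.0786   0.1077 350.     177.    ]
 [  0.6163  -0.0709   0.1053 346.     179.    ]
 [  0.6132  -0.0766   0.1106 349.     180.    ]
 [  0.6126  -0.0849   0.1065 353.     181.    ]
 [  0.6083  -0.0771   0.1055 349.     183.    ]
 [  0.6065  -0.0851   0.1063 353.     184.    ]
 [  0.6026  -0.0794   0.1041 350.     186.    ]
 [  0.6001  -0.0853   0.1074 353.     187.    ]
 [  0.5984  -0.0932   0.1078 357.     188.    ]
 [  0.5938  -0.0854   0.1083 353.     190.    ]
 [  0.5918  -0.0894   0.1093 355.     191.    ]
 [  0.5869  -0.1094   0.1085 365.     194.    ]
 [  0.5722  -0.0883   0.1059 354.     201.    ]
 [  0.5586  -0.1005   0.1071 360.     208.    ]]
```

```bash
python3 - <<'E' 2>&1 | tail -60
from h import *
np.set_printoptions(precision=4,suppress=True)
# post column profile in scene
im,p,M=cloud("scene")
for v in range(135,225,2):
    u=int(round(386-(v-140)*0.06)); print(v,u,im[v,u],p[v,u])
E
```

```text
135 386 [168 168 154] [0.5767 0.1036 0.2513]
137 386 [169 171 156] [0.5825 0.1016 0.2507]
139 386 [173 175 159] [0.5875 0.1    0.2497]
141 386 [167 169 152] [0.594  0.0978 0.2497]
143 386 [96 94 84] [0.5987 0.0963 0.2484]
145 386 [90 86 78] [0.5989 0.0966 0.2439]
147 386 [84 82 74] [0.5983 0.0972 0.2389]
149 385 [67 66 60] [0.6032 0.0936 0.2381]
151 385 [93 90 81] [0.5982 0.0959 0.2298]
153 385 [91 90 81] [0.5993 0.0958 0.2258]
155 385 [89 88 78] [0.5984 0.0965 0.2204]
157 385 [81 78 72] [0.5982 0.097  0.2155]
159 385 [91 86 78] [0.5998 0.0967 0.2119]
161 385 [91 89 80] [0.5983 0.0977 0.2058]
163 385 [93 90 80] [0.596  0.099  0.1992]
165 384 [91 87 78] [0.5998 0.0958 0.1976]
167 384 [61 73 57] [0.5991 0.0964 0.192 ]
169 384 [55 87 58] [0.6024 0.0955 0.1897]
171 384 [50 64 47] [0.601  0.0964 0.1835]
173 384 [47 64 49] [0.6019 0.0964 0.1793]
175 384 [49 65 47] [0.599  0.098  0.1717]
177 384 [89 86 79] [0.5988 0.0985 0.1664]
179 384 [91 88 79] [0.6025 0.0974 0.1643]
181 384 [91 86 79] [0.599  0.0992 0.1562]
183 383 [80 76 69] [0.5999 0.0971 0.1521]
185 383 [76 72 66] [0.5978 0.0983 0.145 ]
187 383 [89 87 77] [0.6006 0.0975 0.1421]
189 383 [89 87 77] [0.5998 0.0983 0.136 ]
191 383 [83 80 72] [0.5961 0.1002 0.1273]
193 383 [76 74 68] [0.5971 0.1002 0.1227]
195 383 [89 86 77] [0.5963 0.1009 0.1164]
197 383 [91 87 77] [0.5989 0.1002 0.1133]
199 382 [79 78 71] [0.5983 0.0987 0.1076]
201 382 [119  50  46] [0.5983 0.0991 0.102 ]
203 382 [144  47  43] [0.6094 0.095  0.1067]
205 382 [84 61 54] [0.612  0.0944 0.1036]
207 382 [79 77 69] [0.5973 0.1007 0.0839]
209 382 [85 81 75] [0.5998 0.1001 0.0804]
211 382 [87 82 75] [0.6015 0.0999 0.0763]
213 382 [89 84 76] [0.5992 0.1012 0.0682]
215 382 [66 64 59] [0.598  0.1021 0.0611]
217 381 [89 85 76] [0.5998 0.0996 0.0573]
219 381 [90 85 77] [0.5983 0.1006 0.0498]
221 381 [88 82 74] [0.5984 0.101  0.0438]
223 381 [91 87 78] [0.5975 0.1018 0.0368]
```

```bash
cat > plan.py <<'E'
from h import *
import sys,json
def state():
    s=arm.get_state(); r=R.from_euler('xyz',s["ee_rot"]); return s,np.array(s["eef_pos"]),r
def down(yaw): return R.from_euler('xyz',[-90,0,yaw],degrees=True)
def rows(wps,prnt=True):
    """wps: list of (x,y,z,yaw_deg) targets, one per row; chained from measured pose"""
    s,p,r=state(); out=[]
    for w in wps:
        d=r.inv().apply(np.array(w[:3])-p)*1000; rt=(r.inv()*down(w[3])).as_rotvec(degrees=True)
        out.append((np.round(d).astype(int).tolist(),np.round(rt,1).tolist()))
        d=np.round(d); p=p+r.apply(d)/1000; r=r*R.from_rotvec(np.round(rt,1),degrees=True)
    for i,o in enumerate(out): print(i,json.dumps({"dp":o[0],"rotation":o[1]}),"LIMIT" if np.linalg.norm(o[0])>41.7 or np.linalg.norm(o[1])>7.16 else "")
def line(target,step=0.04,n=None):
    s,p,r=state(); yaw=np.degrees(s["ee_rot"][2]); t=np.array(target[:3]); dy=(target[3]-yaw+180)%360-180
    if n is None: n=int(np.ceil(max(np.linalg.norm(t-p)/step,abs(dy)/7.0,1)))
    print("n",n,"t",s["t"],"pose",p.round(4),round(yaw,1),"F",s["force"].round(1))
    rows([(*(p+(t-p)*(i+1)/n),yaw+dy*(i+1)/n) for i in range(n)][:10])
E
python3 - <<'E'
from plan import *
np.set_printoptions(precision=4,suppress=True)
im,p,M=cloud("wrist")
print(arm.grab_frame("wrist")["mount"])
line([.42,.16,.44,85])
im,p,M=cloud("top")
for v,u in [(257,462),(170,450),(172,165),(180,140),(170,248)]: print(p[v,u])
E
```

```text
[[ 0.0005  0.9621  0.2727 -0.0726]
 [-0.0013 -0.2727  0.9621 -0.1584]
 [ 1.     -0.0009  0.0011  0.0006]
 [ 0.      0.      0.      1.    ]]
n 14 t 0.6 pose [0.2527 0.6259 0.2266] 158.0 F [ 0.8 -0.3  0.2]
0 {"dp": [-24, -15, 26], "rotation": [-0.0, 5.2, 0.0]} 
1 {"dp": [-25, -15, 25], "rotation": [-0.0, 5.2, 0.0]} 
2 {"dp": [-28, -16, 21], "rotation": [-0.0, 5.2, 0.0]} 
3 {"dp": [-30, -15, 19], "rotation": [-0.0, 5.3, 0.0]} 
4 {"dp": [-31, -15, 17], "rotation": [-0.0, 5.2, 0.0]} 
5 {"dp": [-33, -15, 13], "rotation": [-0.0, 5.2, 0.0]} 
6 {"dp": [-34, -16, 10], "rotation": [-0.0, 5.2, 0.0]} 
7 {"dp": [-35, -15, 7], "rotation": [-0.0, 5.2, 0.0]} 
8 {"dp": [-35, -15, 4], "rotation": [-0.0, 5.2, 0.0]} 
9 {"dp": [-35, -15, 1], "rotation": [-0.0, 5.3, 0.0]} 
[ 0.4772 -0.3171  0.0505]
[ 0.6657 -0.2998  0.0314]
[0.5633 0.2161 0.3102]
[0.5692 0.2918 0.2179]
[0.5886 0.1006 0.2483]
```

>>> move_arm(
  deltas=[
    {"dp":[-24,-15,26],"rotation":[0,5.2,0]},
    {"dp":[-25,-15,25],"rotation":[0,5.2,0]},
    {"dp":[-28,-16,21],"rotation":[0,5.2,0]},
    {"dp":[-30,-15,19],"rotation":[0,5.3,0]},
    {"dp":[-31,-15,17],"rotation":[0,5.2,0]},
  ],
  jaw=0,
  squeeze=30,
)

```text
t: 1.07
eef_pos: [0.31, 0.4572, 0.2978]
ee_rot: [-1.562, 0.007, 2.291]
force: [0.2, 0.5, 0.3]
width: 0.0876
```

>>> move_arm(
  deltas=[
    {"dp":[-33,-15,13],"rotation":[0,5.2,0]},
    {"dp":[-34,-16,10],"rotation":[0,5.2,0]},
    {"dp":[-35,-15,7],"rotation":[0,5.2,0]},
    {"dp":[-35,-15,4],"rotation":[0,5.2,0]},
    {"dp":[-35,-15,1],"rotation":[0,5.3,0]},
  ],
)

```text
t: 1.48
eef_pos: [0.3683, 0.2815, 0.3801]
ee_rot: [-1.568, 0.008, 1.814]
force: [0.4, -0.6, -1.0]
width: 0.0877
```

```bash
python3 - <<'E'
from plan import *
line([.46,.02,.42,55])
E
```

```text
n 7 t 1.4833 pose [0.3683 0.2815 0.3801] 103.9 F [ 0.4 -0.6 -1. ]
0 {"dp": [-39, -5, -4], "rotation": [-0.2, 7.0, -0.5]} 
1 {"dp": [-39, -6, -8], "rotation": [0.0, 7.0, 0.0]} 
2 {"dp": [-37, -6, -13], "rotation": [0.0, 7.0, 0.0]} 
3 {"dp": [-36, -5, -18], "rotation": [0.0, 7.0, 0.0]} 
4 {"dp": [-33, -6, -22], "rotation": [0.0, 7.0, 0.0]} 
5 {"dp": [-30, -6, -25], "rotation": [0.0, 7.0, 0.0]} 
6 {"dp": [-27, -6, -30], "rotation": [0.0, 6.9, 0.0]}
```

Tracking is close to the commanded path. I'll continue.

>>> move_arm(
  deltas=[
    {"dp":[-39,-5,-4],"rotation":[-0.2,7.0,-0.5]},
    {"dp":[-39,-6,-8],"rotation":[0,7.0,0]},
    {"dp":[-37,-6,-13],"rotation":[0,7,0]},
    {"dp":[-36,-5,-18],"rotation":[0,7,0]},
    {"dp":[-33,-6,-22],"rotation":[0,7,0]},
  ],
)

```text
t: 1.9
eef_pos: [0.4325, 0.0867, 0.4147]
ee_rot: [-1.576, -0.012, 1.189]
force: [1.7, 0.2, -1.2]
width: 0.0878
```

>>> move_arm(
  deltas=[
    {"dp":[-30,-6,-25],"rotation":[0,7,0]},
    {"dp":[-27,-6,-30],"rotation":[0,6.9,0]},
  ],
)

```text
t: 2.07
eef_pos: [0.4568, 0.0082, 0.4281]
ee_rot: [-1.575, -0.016, 0.938]
force: [0.9, 1.1, -0.7]
width: 0.0875
```

```bash
python3 - <<'E'
from plan import *
line([.571,-.102,.26,29.5])
E
```

```text
n 6 t 2.0667 pose [0.4568 0.0082 0.4281] 53.8 F [ 0.9  1.1 -0.7]
0 {"dp": [-4, 28, -26], "rotation": [0.2, 4.0, 0.9]} 
1 {"dp": [-2, 28, -26], "rotation": [-0.0, 4.1, 0.0]} 
2 {"dp": [0, 28, -27], "rotation": [-0.0, 4.0, 0.0]} 
3 {"dp": [2, 28, -26], "rotation": [-0.0, 4.1, 0.0]} 
4 {"dp": [4, 28, -26], "rotation": [-0.0, 4.0, 0.0]} 
5 {"dp": [6, 28, -26], "rotation": [-0.0, 4.1, 0.0]}
```

>>> move_arm(
  deltas=[
    {"dp":[-4,28,-26],"rotation":[0.2,4.0,0.9]},
    {"dp":[-2,28,-26],"rotation":[0,4.1,0]},
    {"dp":[0,28,-27],"rotation":[0,4,0]},
    {"dp":[2,28,-26],"rotation":[0,4.1,0]},
    {"dp":[4,28,-26],"rotation":[0,4,0]},
  ],
)

```text
t: 2.48
eef_pos: [0.5572, -0.0952, 0.2965]
ee_rot: [-1.58, -0.022, 0.559]
force: [1.0, 1.2, 0.1]
width: 0.0877
```

>>> move_arm(
  deltas=[
    {"dp":[6,28,-26],"rotation":[0,4.1,0]},
  ],
)

```text
t: 2.57
eef_pos: [0.5775, -0.1154, 0.268]
ee_rot: [-1.579, -0.024, 0.483]
force: [1.3, 1.2, 0.0]
width: 0.0875
```

```bash
python3 - <<'E'
from plan import *
np.set_printoptions(precision=4,suppress=True)
im,p,M=cloud("wrist")
cv2.imwrite("pics/c_wrist.png",im[:,:,::-1])
m=masks(im)["orange"]&(abs(p[...,0]-.57)<.06)&(abs(p[...,1]+.1)<.06)
q=p[m];print(len(q),np.median(q,0),q.min(0),q.max(0))
from scipy.optimize import least_squares
r=least_squares(lambda c:np.linalg.norm(q-c,axis=1)-.016,np.median(q,0),loss='soft_l1',f_scale=.002);print(r.x)
g=(p[...,2]>.1)&(p[...,2]<.116)&(~masks(im)["orange"])&(abs(p[...,0]-.61)<.08)&(abs(p[...,1]+.08)<.07)
print(g.sum()); q=p[g][:,:2]; 
d=q-r.x[:2]; dist=np.hypot(*d.T); k=(dist>.02)&(dist<.06); print("stem dir",np.degrees(np.arctan2(*np.median(d[k]/dist[k,None],0)[::-1])))
y=q[dist>.075]; print(y.mean(0),cv2.minAreaRect(q[dist>.07].astype(np.float32)))
im,p,M=cloud("scene");cv2.imwrite("pics/c_scene.png",im[:,:,::-1])
line([.571,-.102,.26,29.5])
E
```

```text
985 [ 0.5721 -0.104   0.1143] [ 0.5572 -0.1195  0.0749] [ 0.5933 -0.0876  0.1211]
[ 0.5739 -0.1033  0.1037]
1465
stem dir 30.952109748741325
[ 0.646  -0.0593] ((0.6450322270393372, -0.0609017089009285), (0.026769347488880157, 0.04370574653148651), 37.305442810058594)
n 1 t 2.6667 pose [ 0.576  -0.1161  0.2623] 27.6 F [-0.5 -0.6 -1. ]
0 {"dp": [2, 2, 15], "rotation": [0.2, -1.9, 0.8]}
```

View pics/c_wrist.png

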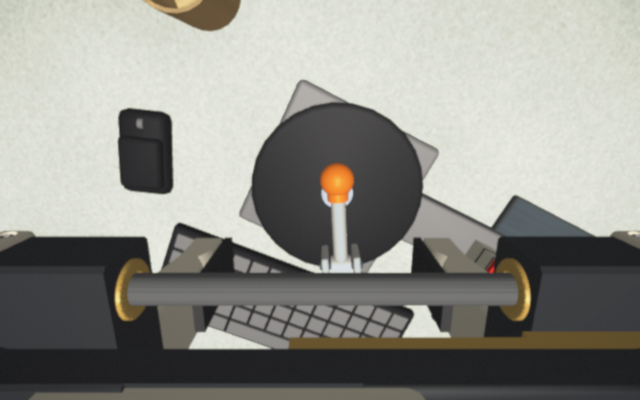

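View pics/c_scene.png

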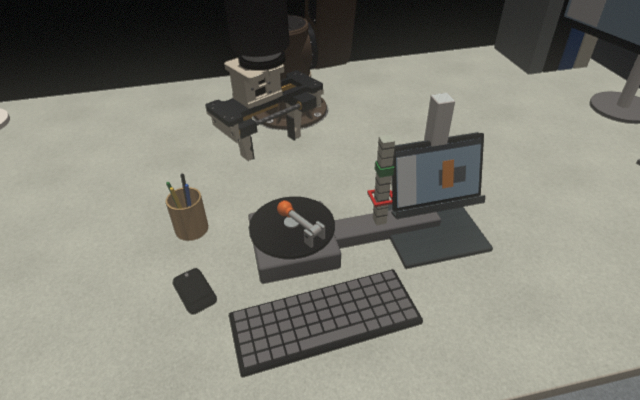

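The wrist view shows the ball centred at (338,182) with its stem running down to the yoke at (340,265). The wide gripper body lies along the jaw axis. I'll correct sideways, then descend.

```bash
python3 - <<'E'
from plan import *
line([.5737,-.1032,.087,30.5],n=7)
E
```

```text
n 7 t 2.6667 pose [ 0.576  -0.1161  0.2623] 27.6 F [-0.5 -0.6 -1. ]
0 {"dp": [0, 25, 2], "rotation": [0.2, -0.4, 0.8]} 
1 {"dp": [1, 25, 2], "rotation": [-0.0, -0.4, 0.0]} 
2 {"dp": [0, 25, 1], "rotation": [-0.0, -0.5, 0.0]} 
3 {"dp": [1, 25, 2], "rotation": [-0.0, -0.4, 0.0]} 
4 {"dp": [1, 25, 2], "rotation": [-0.0, -0.4, 0.0]} 
5 {"dp": [0, 25, 2], "rotation": [-0.0, -0.4, 0.0]} 
6 {"dp": [1, 25, 1], "rotation": [-0.0, -0.4, 0.0]}
```

>>> move_arm(
  deltas=[
    {"dp":[0,20,4],"rotation":[0.3,-0.8,0.8]},
    {"dp":[1,25,4],"rotation":[0,-0.8,0.3]},
    {"dp":[1,25,3],"rotation":[0,-0.6,0]},
    {"dp":[1,25,2],"rotation":[0,-0.4,0]},
  ],
)

```text
t: 3.0
eef_pos: [0.5765, -0.1048, 0.1708]
ee_rot: [-1.575, -0.003, 0.528]
force: [-0.6, 0.7, 0.9]
width: 0.0875
```

```bash
python3 - <<'E'
from plan import *
line([.5737,-.1032,.087,30.5],n=4)
E
```

```text
n 4 t 3.0 pose [ 0.5765 -0.1048  0.1708] 30.3 F [-0.6  0.7  0.9]
0 {"dp": [0, 21, 1], "rotation": [0.2, -0.1, 0.2]} 
1 {"dp": [-1, 21, 0], "rotation": [0.0, -0.0, -0.0]} 
2 {"dp": [0, 21, 1], "rotation": [0.0, -0.1, -0.0]} 
3 {"dp": [-1, 21, 1], "rotation": [0.0, -0.0, -0.0]}
```

>>> move_arm(
  deltas=[
    {"dp":[0,21,1],"rotation":[0.2,-0.1,0.2]},
    {"dp":[-1,21,0],"rotation":[0,0,0]},
    {"dp":[0,21,1],"rotation":[0,-0.1,0]},
    {"dp":[-1,18,1],"rotation":[0,0,0]},
  ],
)

```text
t: 3.33
eef_pos: [0.5738, -0.1013, 0.0891]
ee_rot: [-1.573, -0.003, 0.537]
force: [0.0, -0.8, 0.5]
width: 0.0877
```

```bash
python3 - <<'E'
from plan import *
line([.5737,-.1032,.087,30.5],n=1)
im,p,M=cloud("wrist")
cv2.imwrite("pics/d_wrist.png",im[:,:,::-1])
E
```

```text
n 1 t 3.3333 pose [ 0.5738 -0.1013  0.0891] 30.8 F [ 0.  -0.8  0.5]
0 {"dp": [-1, 2, -2], "rotation": [0.1, 0.3, 0.2]}
```

View pics/d_wrist.png

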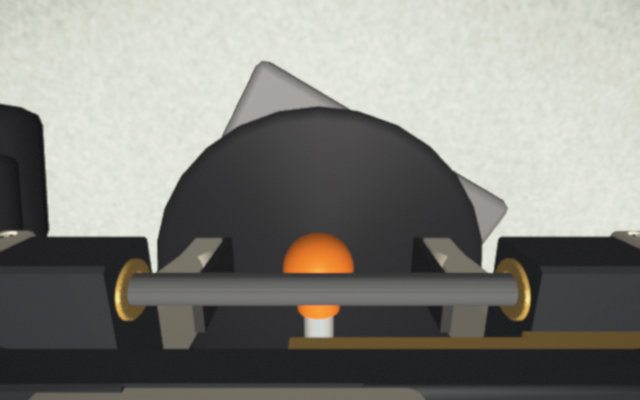

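The ball at (319,275) sits centred between the fingers at columns 233 and 413. I'll close the jaws.

>>> move_arm(
  deltas=[
    {"dp":[-1,1,-1],"rotation":[0,0,0]},
    {"dp":[0,0,0],"rotation":[0,0,0]},
    {"dp":[0,0,0],"rotation":[0,0,0]},
    {"dp":[0,0,0],"rotation":[0,0,0]},
    {"dp":[0,0,0],"rotation":[0,0,0]},
  ],
  jaw=255,
  squeeze=30,
)

```text
t: 3.8
eef_pos: [0.5732, -0.1019, 0.0893]
ee_rot: [-1.573, -0.003, 0.54]
force: [-0.2, -0.3, 0.4]
width: 0.0597
```

>>> move_arm(
  deltas=[
    {"dp":[0,0,0],"rotation":[0,0,0]},
    {"dp":[0,0,0],"rotation":[0,0,0]},
  ],
)

```text
t: 3.97
eef_pos: [0.5744, -0.1018, 0.0913]
ee_rot: [-1.575, -0.006, 0.54]
force: [-0.1, -0.3, 0.3]
width: 0.0462
```

```bash
cat >> plan.py <<'E'
C=np.array([.591,-.093]); HZ=.102
def arcswing(phi_targets,th,zoff,yaw,C=C,xyoff=(0,0)):
    """fold angles -> tcp targets; zoff = tcp z - ball z"""
    u=np.array([np.cos(np.radians(th)),np.sin(np.radians(th))]); W=[]
    for f in phi_targets:
        xy=C+u*(.07-.09*np.cos(f))+np.array(xyoff); W.append((*xy,HZ+.09*np.sin(f)+zoff,yaw))
    return W
E
python3 - <<'E'
from plan import *
s,p,r=state();print(p,s["ee_rot"],s["force"],s["width"])
W=arcswing(np.linspace(0,1.571,11)[1:],30.5,p[2]-.102,30.5)
print(np.round(arcswing([0],30.5,p[2]-.102,30.5),4))
rows(W)
E
```

```text
[ 0.57440168 -0.10178925  0.0912743 ] [-1.57458095 -0.00558118  0.54016034] [-0.06058535 -0.32918876  0.28016809] 0.04620400403500983
[[ 0.5738 -0.1032  0.0913 30.5   ]]
0 {"dp": [0, -14, -1], "rotation": [0.2, 0.4, 0.3]} 
1 {"dp": [3, -14, 0], "rotation": [0.0, 0.0, 0.0]} 
2 {"dp": [6, -13, 0], "rotation": [0.0, 0.0, 0.0]} 
3 {"dp": [7, -12, 0], "rotation": [0.0, 0.0, 0.0]} 
4 {"dp": [9, -11, 0], "rotation": [0.0, 0.0, 0.0]} 
5 {"dp": [11, -9, 0], "rotation": [0.0, 0.0, 0.0]} 
6 {"dp": [12, -7, 0], "rotation": [0.0, 0.0, 0.0]} 
7 {"dp": [13, -6, 0], "rotation": [0.0, 0.0, 0.0]} 
8 {"dp": [14, -3, 0], "rotation": [0.0, 0.0, 0.0]} 
9 {"dp": [14, -1, 0], "rotation": [0.0, 0.0, 0.0]}
```

>>> move_arm(
  deltas=[
    {"dp":[-1,3,-1],"rotation":[0.2,0,0.3]},
    {"dp":[0,2,0],"rotation":[0,0,0]},
    {"dp":[0,0,0],"rotation":[0,0,0]},
    {"dp":[0,0,0],"rotation":[0,0,0]},
  ],
)

```text
t: 4.3
eef_pos: [0.5748, -0.1032, 0.0868]
ee_rot: [-1.571, -0.002, 0.54]
force: [0.6, 0.7, 0.6]
width: 0.0305
```

```bash
python3 - <<'E'
from plan import *
s,p,r=state();print(s["t"],p,s["ee_rot"],s["force"],s["width"])
E
```

```text
4.3 [ 0.57477661 -0.10315486  0.0868396 ] [-1.57138087 -0.00185756  0.54011986] [0.55304699 0.68761808 0.57365364] 0.030548109083464708
```

The width of 30.5 mm means the ball is held. Now I'll swing the handle up.

>>> move_arm(
  deltas=[
    {"dp":[1,-14,0],"rotation":[0,0.3,0]},
    {"dp":[3,-14,0],"rotation":[0,0,0]},
    {"dp":[6,-13,0],"rotation":[0,0,0]},
    {"dp":[7,-12,0],"rotation":[0,0,0]},
  ],
)

```text
t: 4.63
eef_pos: [0.5872, -0.0953, 0.1367]
ee_rot: [-1.569, 0.005, 0.533]
force: [3.3, 0.1, -6.2]
width: 0.0305
```

```bash
python3 - <<'E'
from plan import *
s,p,r=state();print(s["t"],p,s["ee_rot"],s["force"],s["moment"],s["width"])
W=arcswing(np.linspace(0,1.571,11)[5:],30.5,-.015,30.5)
print(np.round(arcswing([.628],30.5,-.015,30.5),4))
rows(W)
E
```

```text
4.6333 [ 0.5872434  -0.09530008  0.13667406] [-1.5685252   0.00468434  0.53309076] [ 3.2944636   0.0553781  -6.17545437] [-0.09895427 -1.21240711  0.01095028] 0.0304550523141909
[[ 0.5886 -0.0944  0.1399 30.5   ]]
0 {"dp": [11, -14, 0], "rotation": [-0.1, 0.0, -0.3]} 
1 {"dp": [10, -9, 0], "rotation": [-0.0, 0.0, 0.0]} 
2 {"dp": [13, -8, 0], "rotation": [-0.0, 0.0, 0.0]} 
3 {"dp": [13, -5, 0], "rotation": [-0.0, 0.0, 0.0]} 
4 {"dp": [13, -3, 0], "rotation": [-0.0, 0.0, 0.0]} 
5 {"dp": [14, -1, 0], "rotation": [-0.0, 0.0, 0.0]}
```

>>> move_arm(
  deltas=[
    {"dp":[11,-14,0],"rotation":[-0.1,0,-0.3]},
    {"dp":[10,-9,0],"rotation":[0,0,0]},
    {"dp":[13,-8,0],"rotation":[0,0,0]},
    {"dp":[13,-5,0],"rotation":[0,0,0]},
    {"dp":[13,-3,0],"rotation":[0,0,0]},
  ],
)

```text
t: 5.05
eef_pos: [0.6356, -0.0666, 0.1758]
ee_rot: [-1.567, 0.009, 0.53]
force: [-3.0, -1.1, 2.3]
width: 0.0306
```

```bash
python3 - <<'E'
from plan import *
s,p,r=state();print(s["t"],p,s["ee_rot"],s["force"],s["moment"],s["width"])
W=arcswing([1.5,1.6],30.5,-.015,30.5)
print(np.round(arcswing([1.571],30.5,-.015,30.5),4))
rows(W)
E
```

```text
5.05 [ 0.63561605 -0.06655303  0.17579531] [-1.56725493  0.00944975  0.53033347] [-3.04596386 -1.11808691  2.27425363] [-0.32750711  1.15683977 -0.00846886] 0.030647721868476693
[[ 0.6513 -0.0575  0.177  30.5   ]]
0 {"dp": [12, -1, 0], "rotation": [-0.2, -0.1, -0.5]} 
1 {"dp": [9, 0, 0], "rotation": [-0.0, -0.0, -0.0]}
```

>>> move_arm(
  deltas=[
    {"dp":[12,-1,0],"rotation":[-0.2,-0.1,-0.5]},
    {"dp":[8,0,0],"rotation":[0,0,0]},
    {"dp":[0,0,0],"rotation":[0,0,0]},
  ],
)

```text
t: 5.3
eef_pos: [0.6537, -0.0557, 0.1774]
ee_rot: [-1.571, 0.003, 0.533]
force: [-1.1, 0.2, 2.8]
width: 0.0304
```

```bash
python3 - <<'E'
from plan import *
s,p,r=state();print(s["t"],p,s["ee_rot"],s["force"],s["moment"],s["width"])
im,p,M=cloud("scene");cv2.imwrite("pics/e_scene.png",cv2.resize(im[90:290,180:460],None,fx=2.5,fy=2.5)[:,:,::-1])
E
```

```text
5.3 [ 0.65370916 -0.05572056  0.17744117] [-1.5707698   0.00323257  0.53286369] [-1.14015577  0.22580463  2.81002719] [0.33590394 0.15308268 0.02357239] 0.030360677314230533
```

View pics/e_scene.png

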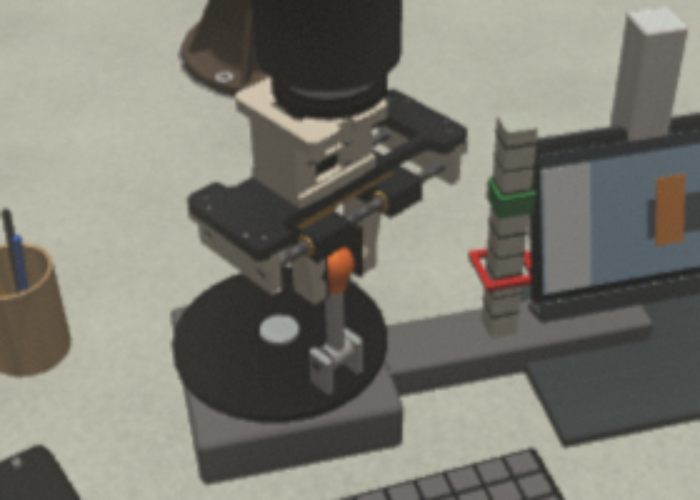

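The handle is upright and the ring at about (500,268) in the crop is still well below the green band. Next, cranking.

```bash
cat >> plan.py <<'E'
def crank(n,step,yawT,dyaw,z=.177,rad=.070,C=C,lead=0):
    s,p,r=state(); d=p[:2]-C; a=np.degrees(np.arctan2(d[1],d[0])); yaw=np.degrees(s["ee_rot"][2])
    print("t",round(s["t"],2),"ang",round(a,1),"rad",round(np.hypot(*d)*1e3,1),"z",p[2].round(4),"yaw",round(yaw,1),"F",s["force"].round(1),"w",s["width"].round(4))
    W=[]
    for i in range(n):
        a-=step; dy=np.clip(yawT-yaw,-dyaw,dyaw); yaw+=dy; t=np.radians(a)
        W.append((C[0]+rad*np.cos(t),C[1]+rad*np.sin(t),z,yaw))
    rows(W)
E
python3 -c "
from plan import *
crank(5,9,90,6)"
```

```text
Traceback (most recent call last):
  File "plan.py", line 28, in crank
    print("t",round(s["t"],2),"ang",round(a,1),"rad",round(np.hypot(*d)*1e3,1),"z",p[2].round(4),"yaw",round(yaw,1),"F",s["force"].round(1),"w",s["width"].round(4))
                                                                                                                                                ^^^^^^^^^^^^^^^^
AttributeError: 'float' object has no attribute 'round'
```

```bash
sed -i 's/s\["width"\].round(4)/round(s["width"],4)/' plan.py
python3 -c "
from plan import *
crank(5,9,90,6)"
```

```text
t 5.35 ang 30.7 rad 72.6 z 0.1774 yaw 30.5 F [-0.4  1.5  3.1] w 0.0303
0 {"dp": [-3, 0, -11], "rotation": [-0.0, -6.0, -0.2]} 
1 {"dp": [-4, 0, -10], "rotation": [-0.0, -6.0, 0.0]} 
2 {"dp": [-6, 0, -9], "rotation": [0.0, -6.0, 0.0]} 
3 {"dp": [-9, 0, -7], "rotation": [0.0, -6.0, 0.0]} 
4 {"dp": [-10, 0, -5], "rotation": [0.0, -6.0, 0.0]}
```

>>> move_arm(
  deltas=[
    {"dp":[-3,0,-11],"rotation":[0,-6,-0.2]},
    {"dp":[-4,0,-10],"rotation":[0,-6,0]},
    {"dp":[-6,0,-9],"rotation":[0,-6,0]},
  ],
)

```text
t: 5.6
eef_pos: [0.6611, -0.0843, 0.1774]
ee_rot: [-1.57, -0.005, 0.858]
force: [-0.9, 5.3, 4.0]
width: 0.0305
```

```bash

python3 -c "
from plan import *
crank(5,10,90,6)"
```

```text
t 5.6 ang 7.1 rad 70.6 z 0.1774 yaw 49.1 F [-0.9  5.3  4. ] w 0.0305
0 {"dp": [-9, 0, -8], "rotation": [-0.0, -6.0, 0.3]} 
1 {"dp": [-11, 0, -5], "rotation": [-0.0, -6.0, 0.0]} 
2 {"dp": [-12, 0, -3], "rotation": [-0.0, -6.0, 0.0]} 
3 {"dp": [-12, 0, 1], "rotation": [-0.0, -6.0, 0.0]} 
4 {"dp": [-12, 0, 5], "rotation": [-0.0, -6.0, 0.0]}
```

>>> move_arm(
  deltas=[
    {"dp":[-9,0,-8],"rotation":[0,-6,0.3]},
    {"dp":[-11,0,-5],"rotation":[0,-6,0]},
    {"dp":[-12,0,-3],"rotation":[0,-6,0]},
    {"dp":[-12,0,1],"rotation":[0,-6,0]},
    {"dp":[-12,0,5],"rotation":[0,-6,0]},
  ],
)

```text
t: 6.02
eef_pos: [0.6452, -0.1383, 0.1774]
ee_rot: [-1.577, -0.009, 1.411]
force: [0.3, 6.3, 4.0]
width: 0.0306
```

```bash

python3 -c "
from plan import *
crank(5,11,90,6)"
```

```text
t 6.02 ang -39.9 rad 70.6 z 0.1774 yaw 80.9 F [0.3 6.3 4. ] w 0.0306
0 {"dp": [-11, 0, 8], "rotation": [0.4, -6.0, 0.5]} 
1 {"dp": [-7, 0, 11], "rotation": [-0.0, -3.1, -0.0]} 
2 {"dp": [-6, 0, 13], "rotation": [-0.0, -0.0, -0.0]} 
3 {"dp": [-2, 0, 13], "rotation": [-0.0, -0.0, -0.0]} 
4 {"dp": [-1, 0, 13], "rotation": [-0.0, -0.0, -0.0]}
```

>>> move_arm(
  deltas=[
    {"dp":[-11,0,8],"rotation":[0.4,-6,0.5]},
    {"dp":[-7,0,11],"rotation":[0,-3.1,0]},
    {"dp":[-6,0,13],"rotation":[0,0,0]},
    {"dp":[-2,0,13],"rotation":[0,0,0]},
    {"dp":[-1,0,13],"rotation":[0,0,0]},
  ],
)

```text
t: 6.43
eef_pos: [0.59, -0.1642, 0.1774]
ee_rot: [-1.587, -0.002, 1.587]
force: [4.8, 0.7, -1.7]
width: 0.0302
```

```bash

python3 -c "
from plan import *
crank(5,11,90,6)
im,p,M=cloud('scene');cv2.imwrite('pics/f_scene.png',cv2.resize(im[90:290,180:460],None,fx=2.5,fy=2.5)[:,:,::-1])"
```

```text
t 6.43 ang -90.8 rad 71.3 z 0.1774 yaw 90.9 F [ 4.8  0.7 -1.7] w 0.0302
0 {"dp": [3, 0, 13], "rotation": [0.9, 0.9, 0.1]} 
1 {"dp": [4, 0, 13], "rotation": [0.0, 0.0, 0.0]} 
2 {"dp": [6, 0, 12], "rotation": [0.0, 0.0, 0.0]} 
3 {"dp": [9, 0, 10], "rotation": [0.0, 0.0, 0.0]} 
4 {"dp": [10, 0, 9], "rotation": [0.0, 0.0, 0.0]}
```

View pics/f_scene.png

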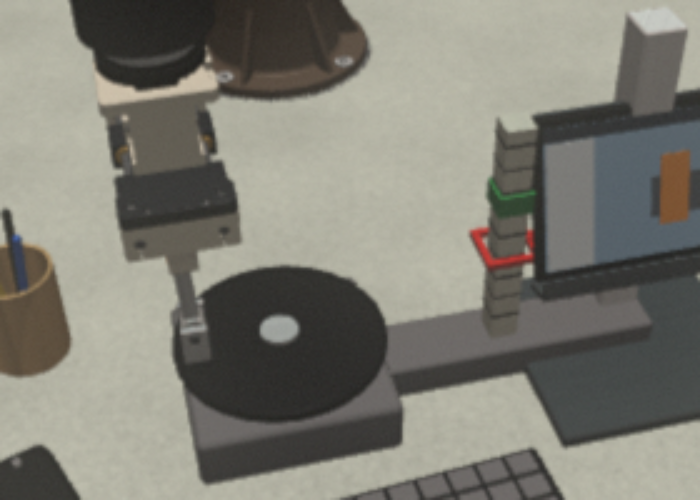

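The ring has risen to about (503,246) and the handle is still upright.

>>> move_arm(
  deltas=[
    {"dp":[3,0,13],"rotation":[0.9,0.9,0.1]},
    {"dp":[4,0,13],"rotation":[0,0,0]},
    {"dp":[6,0,12],"rotation":[0,0,0]},
    {"dp":[9,0,10],"rotation":[0,0,0]},
    {"dp":[10,0,9],"rotation":[0,0,0]},
  ],
)

```text
t: 6.9
eef_pos: [0.5355, -0.1351, 0.1775]
ee_rot: [-1.583, 0.002, 1.567]
force: [4.5, -3.7, -0.9]
width: 0.0301
```

```bash

python3 -c "
from plan import *
crank(5,11,90,6)"
```

```text
t 6.9 ang -142.8 rad 69.7 z 0.1775 yaw 89.8 F [ 4.5 -3.7 -0.9] w 0.0301
0 {"dp": [11, 0, 7], "rotation": [0.7, -0.2, -0.1]} 
1 {"dp": [13, 0, 5], "rotation": [-0.0, -0.0, -0.0]} 
2 {"dp": [13, 0, 2], "rotation": [-0.0, -0.0, -0.0]} 
3 {"dp": [13, 0, 0], "rotation": [-0.0, -0.0, -0.0]} 
4 {"dp": [13, 0, -3], "rotation": [-0.0, -0.0, -0.0]}
```

>>> move_arm(
  deltas=[
    {"dp":[11,0,7],"rotation":[0.7,-0.2,-0.1]},
    {"dp":[13,0,5],"rotation":[0,0,0]},
    {"dp":[13,0,2],"rotation":[0,0,0]},
    {"dp":[13,0,0],"rotation":[0,0,0]},
    {"dp":[13,0,-3],"rotation":[0,0,0]},
  ],
)

```text
t: 7.32
eef_pos: [0.523, -0.073, 0.1774]
ee_rot: [-1.569, 0.005, 1.568]
force: [0.7, -5.0, -0.1]
width: 0.0305
```

```bash

python3 -c "
from plan import *
crank(5,11,90,6)"
```

```text
t 7.32 ang 163.6 rad 70.9 z 0.1774 yaw 89.9 F [ 0.7 -5.  -0.1] w 0.0305
0 {"dp": [12, 0, -6], "rotation": [-0.1, -0.1, -0.3]} 
1 {"dp": [11, 0, -7], "rotation": [-0.0, -0.0, -0.0]} 
2 {"dp": [10, 0, -9], "rotation": [-0.0, -0.0, -0.0]} 
3 {"dp": [8, 0, -11], "rotation": [-0.0, -0.0, -0.0]} 
4 {"dp": [5, 0, -13], "rotation": [-0.0, -0.0, -0.0]}
```

>>> move_arm(
  deltas=[
    {"dp":[12,0,-6],"rotation":[-0.1,-0.1,-0.3]},
    {"dp":[11,0,-7],"rotation":[0,0,0]},
    {"dp":[10,0,-9],"rotation":[0,0,0]},
    {"dp":[8,0,-11],"rotation":[0,0,0]},
    {"dp":[5,0,-13],"rotation":[0,0,0]},
  ],
)

```text
t: 7.73
eef_pos: [0.564, -0.027, 0.1773]
ee_rot: [-1.557, 0.007, 1.571]
force: [-5.1, -2.3, 6.4]
width: 0.0305
```

```bash

python3 -c "
from plan import *
crank(5,11,90,6)
im,p,M=cloud('scene');cv2.imwrite('pics/g_scene.png',cv2.resize(im[90:290,180:460],None,fx=2.5,fy=2.5)[:,:,::-1])"
```

```text
t 7.73 ang 112.2 rad 71.3 z 0.1773 yaw 90.0 F [-5.1 -2.3  6.4] w 0.0305
0 {"dp": [3, 0, -13], "rotation": [-0.8, 0.0, -0.4]} 
1 {"dp": [1, 0, -14], "rotation": [-0.0, 0.0, 0.0]} 
2 {"dp": [-1, 0, -13], "rotation": [-0.0, 0.0, 0.0]} 
3 {"dp": [-4, 0, -13], "rotation": [-0.0, 0.0, 0.0]} 
4 {"dp": [-6, 0, -12], "rotation": [-0.0, 0.0, 0.0]}
```

View pics/g_scene.png

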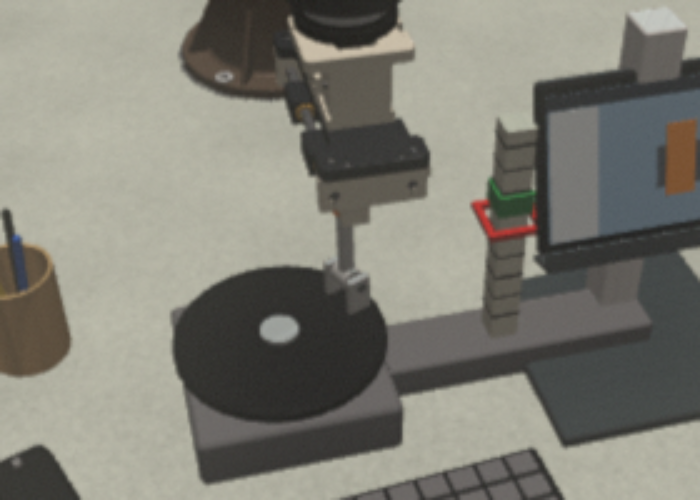

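>>> move_arm(
  deltas=[
    {"dp":[3,0,-13],"rotation":[-0.8,0,-0.4]},
    {"dp":[1,0,-14],"rotation":[0,0,0]},
    {"dp":[-1,0,-13],"rotation":[0,0,0]},
    {"dp":[-4,0,-13],"rotation":[0,0,0]},
    {"dp":[-6,0,-12],"rotation":[0,0,0]},
  ],
)

```text
t: 8.2
eef_pos: [0.6277, -0.0315, 0.1773]
ee_rot: [-1.557, 0.002, 1.575]
force: [-4.4, 2.8, 6.4]
width: 0.0306
```

```bash
cat > meas.py <<'E'
from plan import *
np.set_printoptions(precision=4,suppress=True)
def meas(tag):
    im,p,M=cloud('scene'); mk=masks(im)
    roi=(p[...,1]>.05)&(p[...,1]<.14)&(p[...,0]>.54)&(p[...,0]<.64)&(p[...,2]>.09)
    for k in('red','green'):
        q=p[mk[k]&roi]; print(k,len(q),np.percentile(q,[3,25,50,75,97],axis=0)[:,2])
    q=p[mk['red']&roi]; q=q[q[:,0]>.607]; print('red near-edge z',np.percentile(q[:,2],[5,50,95]),len(q))
    cv2.imwrite(f'pics/{tag}.png',cv2.resize(im[120:240,340:440],None,fx=5,fy=5,interpolation=cv2.INTER_CUBIC)[:,:,::-1])
E
python3 -c "
from meas import *
crank(5,9,30,7)
meas('h')"
```

```text
t 8.2 ang 59.2 rad 71.6 z 0.1773 yaw 90.2 F [-4.4  2.8  6.4] w 0.0306
0 {"dp": [-8, 0, -8], "rotation": [-0.8, 7.0, -0.1]} 
1 {"dp": [-6, 0, -9], "rotation": [0.0, 7.0, -0.0]} 
2 {"dp": [-7, 0, -8], "rotation": [0.1, 7.0, -0.0]} 
3 {"dp": [-8, 0, -9], "rotation": [-0.0, 7.0, -0.0]} 
4 {"dp": [-7, 0, -8], "rotation": [-0.0, 7.0, -0.0]} 
red 109 [0.1673 0.1696 0.171  0.1717 0.1736]
green 155 [0.1736 0.179  0.1845 0.1895 0.1923]
red near-edge z [0.1691 0.1713 0.1738] 42
```

View pics/h.png

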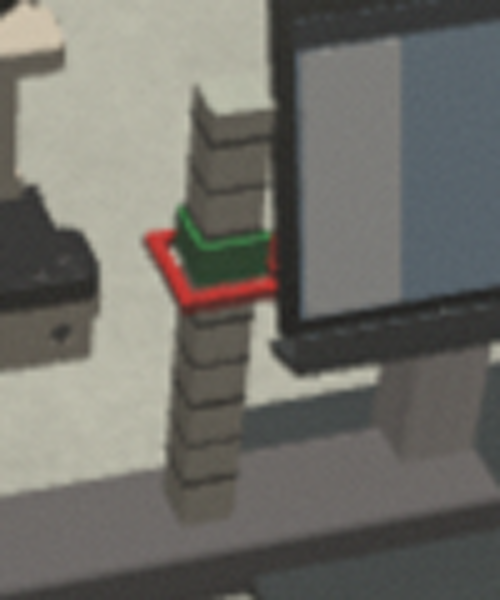

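The ring's mid-line is at about 0.168 and the band's centre at about 0.182, so roughly 13 mm (68°) remain. While I finish, I'll turn the wrist for the folding.

```bash

python3 -c "
from meas import *
crank(5,6,-9,7)"
```

```text
t 8.25 ang 57.1 rad 72.1 z 0.1773 yaw 90.2 F [ 1.2 -0.2  2.5] w 0.0306
0 {"dp": [-6, 0, -5], "rotation": [-0.7, 7.0, -0.2]} 
1 {"dp": [-4, 0, -6], "rotation": [0.0, 7.0, 0.0]} 
2 {"dp": [-4, 0, -6], "rotation": [0.0, 7.0, 0.0]} 
3 {"dp": [-4, 0, -6], "rotation": [0.0, 7.0, 0.0]} 
4 {"dp": [-4, 0, -6], "rotation": [0.0, 7.0, 0.0]}
```

>>> move_arm(
  deltas=[
    {"dp":[-6,0,-5],"rotation":[-0.7,7,-0.2]},
    {"dp":[-4,0,-6],"rotation":[0,7,0]},
    {"dp":[-4,0,-6],"rotation":[0,7,0]},
    {"dp":[-4,0,-6],"rotation":[0,7,0]},
    {"dp":[-4,0,-6],"rotation":[0,7,0]},
  ],
)

```text
t: 8.67
eef_pos: [0.6524, -0.0566, 0.1772]
ee_rot: [-1.562, 0.001, 0.952]
force: [-1.9, 5.2, 4.3]
width: 0.0306
```

```bash

python3 -c "
from meas import *
crank(5,5,-9,7)"
```

```text
t 8.67 ang 30.7 rad 71.4 z 0.1772 yaw 54.6 F [-1.9  5.2  4.3] w 0.0306
0 {"dp": [-4, 0, -5], "rotation": [-0.5, 7.0, -0.1]} 
1 {"dp": [-2, 0, -5], "rotation": [0.0, 7.0, 0.0]} 
2 {"dp": [-3, 0, -6], "rotation": [0.0, 7.0, 0.0]} 
3 {"dp": [-2, 0, -6], "rotation": [0.0, 7.0, 0.0]} 
4 {"dp": [-2, 0, -6], "rotation": [-0.0, 7.0, 0.0]}
```

>>> move_arm(
  deltas=[
    {"dp":[-4,0,-5],"rotation":[-0.5,7,-0.1]},
    {"dp":[-2,0,-5],"rotation":[0,7,0]},
    {"dp":[-3,0,-6],"rotation":[0,7,0]},
    {"dp":[-2,0,-6],"rotation":[0,7,0]},
    {"dp":[-2,0,-6],"rotation":[0,7,0]},
  ],
)

```text
t: 9.08
eef_pos: [0.6609, -0.0809, 0.1772]
ee_rot: [-1.563, 0.001, 0.328]
force: [-1.3, 4.1, 5.1]
width: 0.0305
```

```bash

python3 -c "
from meas import *
crank(3,5,-9,7)
meas('i')"
```

```text
t 9.08 ang 9.8 rad 70.9 z 0.1772 yaw 18.8 F [-1.3  4.1  5.1] w 0.0305
0 {"dp": [-2, 0, -6], "rotation": [-0.5, 7.0, -0.1]} 
1 {"dp": [-1, 0, -6], "rotation": [0.0, 7.0, 0.0]} 
2 {"dp": [-1, 0, -6], "rotation": [0.0, 7.0, 0.0]} 
red 111 [0.1781 0.1799 0.1805 0.1814 0.1934]
green 97 [0.1813 0.1858 0.1883 0.1899 0.1925]
red near-edge z [0.1793 0.1808 0.1827] 41
```

View pics/i.png

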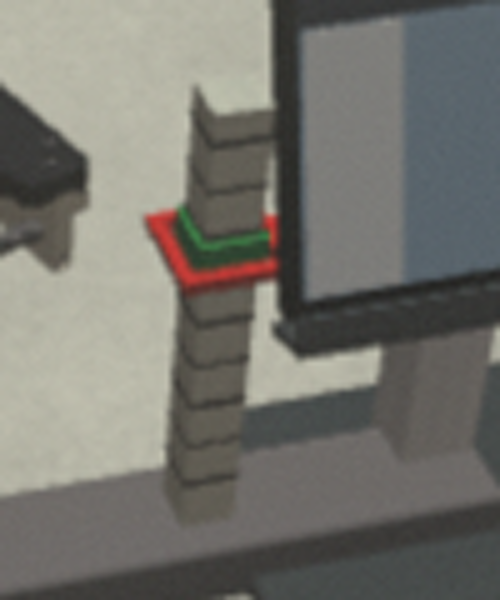

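The ring is now level with the lower part of the band, with a ring mid-line of 0.178 against a band centre of about 0.182. I'll go about 20° more.

>>> move_arm(
  deltas=[
    {"dp":[-2,0,-6],"rotation":[-0.5,7,-0.1]},
    {"dp":[-1,0,-6],"rotation":[0,7,0]},
    {"dp":[-1,0,-6],"rotation":[0,7,0]},
    {"dp":[-1,0,-6],"rotation":[0,7,0]},
  ],
)

```text
t: 9.47
eef_pos: [0.6613, -0.1009, 0.1773]
ee_rot: [-1.566, -0.0, -0.161]
force: [0.5, 4.9, 3.2]
width: 0.0303
```

```bash

python3 -c "
from meas import *
crank(1,1,-9,7)
meas('j')
im,p,M=cloud('wrist');cv2.imwrite('pics/jw.png',im[:,:,::-1])"
```

```text
t 9.47 ang -6.4 rad 70.8 z 0.1773 yaw -9.2 F [0.5 4.9 3.2] w 0.0303
0 {"dp": [-1, 0, -1], "rotation": [-0.3, -0.2, 0.0]} 
red 113 [0.1799 0.1828 0.1837 0.1843 0.1981]
green 78 [0.1848 0.1872 0.1889 0.1904 0.193 ]
red near-edge z [0.1813 0.1838 0.1853] 39
```

View pics/j.png

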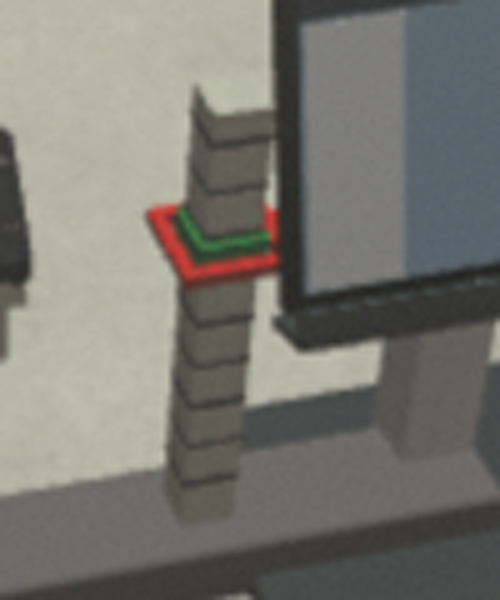

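View pics/jw.png

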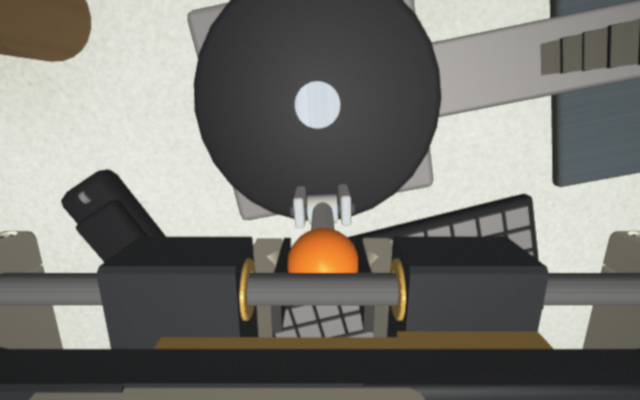

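The ring's mid-line is at about 0.181 against a band centre of about 0.182. In the wrist view the yoke (323,205) and wheel centre (318,105) line up to within about 3° of the yaw. Now I'll fold the handle down.

```bash

python3 -c "
from meas import *
s,p,r=state();print(p,s['force'],s['ee_rot'])
W=arcswing(np.linspace(1.571,0,12)[1:],-6.6,-.015,-6.5)
rows(W)"
```

```text
[ 0.6611 -0.1017  0.1772] [0.3255 3.144  3.7976] [-1.5664  0.0001 -0.1584]
0 {"dp": [-13, 1, 0], "rotation": [-0.3, -2.6, 0.0]} 
1 {"dp": [-13, 3, 0], "rotation": [0.0, 0.0, 0.0]} 
2 {"dp": [-12, 4, 0], "rotation": [0.0, 0.0, 0.0]} 
3 {"dp": [-11, 7, 0], "rotation": [0.0, 0.0, 0.0]} 
4 {"dp": [-11, 7, 0], "rotation": [0.0, 0.0, 0.0]} 
5 {"dp": [-9, 9, 0], "rotation": [0.0, 0.0, 0.0]} 
6 {"dp": [-7, 11, 0], "rotation": [0.0, 0.0, 0.0]} 
7 {"dp": [-7, 11, 0], "rotation": [0.0, 0.0, 0.0]} 
8 {"dp": [-4, 12, 0], "rotation": [0.0, 0.0, 0.0]} 
9 {"dp": [-3, 12, 0], "rotation": [0.0, 0.0, 0.0]} 
10 {"dp": [-1, 13, 0], "rotation": [0.0, 0.0, 0.0]}
```

>>> move_arm(
  deltas=[
    {"dp":[-1,0,0],"rotation":[-0.3,-2.6,0]},
    {"dp":[-12,1,0],"rotation":[0,0,0]},
    {"dp":[-13,3,0],"rotation":[0,0,0]},
    {"dp":[-12,4,0],"rotation":[0,0,0]},
  ],
)

```text
t: 9.9
eef_pos: [0.6276, -0.0975, 0.1698]
ee_rot: [-1.573, -0.006, -0.082]
force: [4.0, -0.2, -2.3]
width: 0.031
```

```bash
cat >> plan.py <<'E'
def fold(th,yaw,step=.143,zoff=-.015,n=5,end=0):
    s,p,r=state(); u=np.array([np.cos(np.radians(th)),np.sin(np.radians(th))]); d=p[:2]-C
    f=np.arctan2(p[2]-zoff-HZ,.07-d@u); L=np.hypot(p[2]-zoff-HZ,.07-d@u)
    print("t",round(s["t"],2),"fold",f.round(3),"L",L.round(4),"lat",((u[0]*d[1]-u[1]*d[0])*1e3).round(1),"pos",p.round(4),"rot",np.degrees(s["ee_rot"]).round(1),"F",s["force"].round(1),"w",round(s["width"],4))
    rows(arcswing([max(end,f-step*(i+1)) for i in range(n)],th,zoff,yaw))
E
python3 -c "
from meas import *
fold(-6.6,-6.5)"
```

```text
t 9.9 fold 1.19 L 0.0892 lat -0.2 pos [ 0.6276 -0.0975  0.1698] rot [-90.1  -0.3  -4.7] F [ 4.  -0.2 -2.3] w 0.031
0 {"dp": [-12, 5, 1], "rotation": [0.1, 1.8, 0.3]} 
1 {"dp": [-11, 7, 0], "rotation": [0.0, 0.0, 0.0]} 
2 {"dp": [-9, 9, 0], "rotation": [0.0, 0.0, 0.0]} 
3 {"dp": [-8, 10, 0], "rotation": [0.0, 0.0, 0.0]} 
4 {"dp": [-7, 11, 0], "rotation": [0.0, 0.0, 0.0]}
```

>>> move_arm(
  deltas=[
    {"dp":[-12,5,1],"rotation":[0.1,1.5,0.3]},
    {"dp":[-11,7,0],"rotation":[0,0,0]},
    {"dp":[-9,9,0],"rotation":[0,0,0]},
    {"dp":[-8,10,0],"rotation":[0,0,0]},
    {"dp":[-7,11,0],"rotation":[0,0,0]},
  ],
)

```text
t: 10.32
eef_pos: [0.5826, -0.0921, 0.1285]
ee_rot: [-1.574, -0.008, -0.07]
force: [3.8, 1.2, 1.6]
width: 0.0303
```

```bash
python3 -c "
from meas import *
fold(-6.6,-6.5)"
```

```text
t 10.32 fold 0.486 L 0.0888 lat -0.0 pos [ 0.5826 -0.0921  0.1285] rot [-90.2  -0.4  -4. ] F [3.8 1.2 1.6] w 0.0303
0 {"dp": [-6, 11, 0], "rotation": [0.1, 2.5, 0.5]} 
1 {"dp": [-4, 13, 0], "rotation": [0.0, -0.0, -0.0]} 
2 {"dp": [-1, 12, 0], "rotation": [0.0, -0.0, -0.0]} 
3 {"dp": [-1, 5, 0], "rotation": [0.0, -0.0, -0.0]} 
4 {"dp": [0, 0, 0], "rotation": [0.0, -0.0, -0.0]}
```

>>> move_arm(
  deltas=[
    {"dp":[-6,11,0],"rotation":[0.1,1,0.5]},
    {"dp":[-4,13,0],"rotation":[0,0,0]},
    {"dp":[-1,11,0],"rotation":[0,0,0]},
    {"dp":[0,5,0],"rotation":[0,0,0]},
  ],
)

```text
t: 10.65
eef_pos: [0.5713, -0.0906, 0.0864]
ee_rot: [-1.572, 0.001, -0.069]
force: [0.7, -0.1, 2.3]
width: 0.0305
```

```bash
python3 -c "
from meas import *
fold(-6.6,-6.5,n=2)"
```

```text
t 10.65 fold -0.007 L 0.0898 lat 0.1 pos [ 0.5713 -0.0906  0.0864] rot [-90.1   0.   -3.9] F [ 0.7 -0.1  2.3] w 0.0305
0 {"dp": [0, -1, 0], "rotation": [0.1, 2.6, -0.0]} 
1 {"dp": [0, 0, 0], "rotation": [-0.0, -0.0, -0.0]}
```

The handle is flat by the arm's kinematics. I'll release the ball and retreat straight up.

>>> move_arm(
  deltas=[
    {"dp":[0,1,0],"rotation":[0,0,0]},
    {"dp":[0,0,0],"rotation":[0,0,0]},
    {"dp":[0,0,0],"rotation":[0,0,0]},
    {"dp":[0,0,0],"rotation":[0,0,0]},
    {"dp":[0,0,0],"rotation":[0,0,0]},
  ],
  jaw=0,
)

```text
t: 11.07
eef_pos: [0.5697, -0.0907, 0.0835]
ee_rot: [-1.573, 0.007, -0.062]
force: [-0.8, 0.1, 0.5]
width: 0.0583
```

>>> move_arm(
  deltas=[
    {"dp":[0,0,0],"rotation":[0,0,0]},
    {"dp":[0,0,0],"rotation":[0,0,0]},
    {"dp":[0,0,0],"rotation":[0,0,0]},
  ],
)

```text
t: 11.32
eef_pos: [0.5699, -0.0907, 0.084]
ee_rot: [-1.573, 0.007, -0.062]
force: [-0.2, 0.3, -0.5]
width: 0.0785
```

```bash
python3 -c "
from meas import *
fold(-6.6,-6.5,n=1)
meas('k')"
```

```text
t 11.32 fold -0.033 L 0.0913 lat -0.2 pos [ 0.5699 -0.0907  0.084 ] rot [-90.1   0.4  -3.5] F [-0.2  0.3 -0.5] w 0.0785
0 {"dp": [1, -3, 0], "rotation": [0.1, 3.0, -0.4]} 
red 105 [0.1812 0.1832 0.1838 0.1846 0.1975]
green 77 [0.1845 0.188  0.1892 0.1904 0.193 ]
red near-edge z [0.1822 0.1838 0.1955] 36
```

>>> move_arm(
  deltas=[
    {"dp":[0,-15,0],"rotation":[0,0,0]},
    {"dp":[0,-30,0],"rotation":[0,0,0]},
    {"dp":[0,-35,0],"rotation":[0,0,0]},
    {"dp":[0,-35,0],"rotation":[0,0,0]},
    {"dp":[0,-30,0],"rotation":[0,0,0]},
  ],
)

```text
t: 11.78
eef_pos: [0.5659, -0.0909, 0.2264]
ee_rot: [-1.575, 0.023, -0.063]
force: [1.3, 0.6, 0.2]
width: 0.0874
```

```bash
python3 -c "
from meas import *
s,p,r=state();print(s['t'],p,s['force'])
meas('l')
im,p,M=cloud('scene');cv2.imwrite('pics/l2.png',im[:,:,::-1])
m=masks(im)['orange']&(abs(p[...,0]-.57)<.06)&(abs(p[...,1]+.1)<.06);q=p[m]
from scipy.optimize import least_squares
print(len(q),least_squares(lambda c:np.linalg.norm(q-c,axis=1)-.016,np.median(q,0)-[0,0,.01],loss='soft_l1',f_scale=.002).x)"
```

```text
11.7833 [ 0.5659 -0.0909  0.2264] [1.2581 0.5546 0.1873]
red 106 [0.18   0.183  0.1839 0.1846 0.1964]
green 76 [0.1847 0.1872 0.1892 0.1901 0.1924]
red near-edge z [0.1813 0.1841 0.1859] 40
152 [ 0.5723 -0.0917  0.102 ]
```

View pics/l2.png

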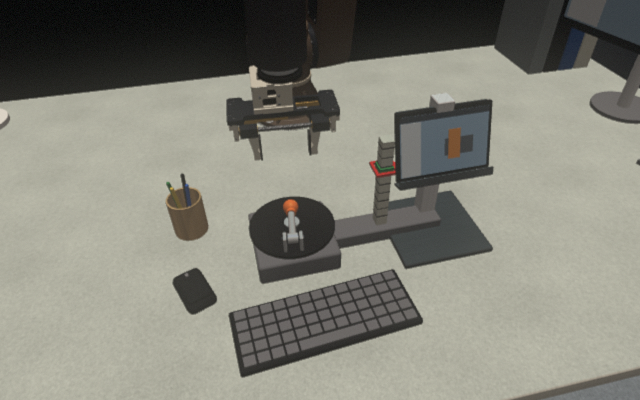

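View pics/l.png

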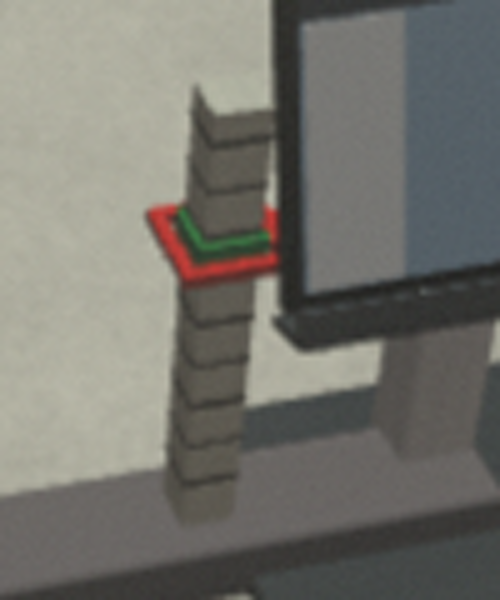

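The ring is around the band at (385,168), and the handle is flat at (291,207) with its ball centre at z = 0.102. The keyboard, mouse and pot look unmoved and the gripper is clear. I'll hand in.

```bash
python3 -c "
from station import arm
print(arm.job_done())"
```

```text
the job is handed in; nothing more can be done
None
```

I swung the handle upright, cranked the wheel clockwise about 397° until the red ring was level with the green band, and folded the handle flat again. I then released it, backed the gripper off and handed the job in at about t = 12 s; no verdict was reported.

My last checks, after letting go of the handle:
- **Pointer:** the ring's mid-line was at about z = 0.181 m and the band's centre at about 0.182 m. That is about 1 mm apart, give or take about 2 mm of camera error, and the allowance is 11 mm.
- **Handle:** the ball's centre was at z = 0.102 m, which is flat.
- **Wheel:** the pointer height did not change between the release and the last picture.
- **Gripper:** it was clear of everything, about 0.14 m above the ball, and the wrist force read near zero.
- **Bystanders:** the keyboard, mouse and pen pot look unmoved in the picture; I did not measure them.

None of the checks failed or disagreed.

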